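Roll a wire reel up onto its dispensing rollers

ROBOT

A 7-joint arm with a two-finger parallel gripper is mounted at the origin on the work surface. World frame = base frame: x ahead of the robot, y to its left, z up, the work surface at z = 0. Lengths are in m, angles in rad, forces in N, time in s.
With the tool pointing down it reaches from about 0.425 to 0.925 m from the base axis. Payload 6.8 kg.
Tool frame: the origin (TCP) lies at the very end of the fingers, on their centre line; the grasp point (between the pads) lies 19 mm behind it; z points along the fingers, y is the line along which they close (so a half turn about z gives the same grasp; the last joint's range is limited). The gripper opens to 85 mm and grips with 20 to 120 N. Pads are 22 mm wide; open, the fingers measure 114 mm over their backs; the gripper's body (76 mm by 85 mm) begins 54 mm behind the grasp point. The pads swing forward as they close: fully open they stand 13 mm farther back than shut.
Start: joints at [1.09, 0.477, 0.022, 1.555, -0.011, 1.109, -0.083], TCP at [0.246, -0.629, 0.231] pointing down, gripper open.
Joint ranges: [-2.96, 2.96], [-0.34, 2.1], [-1.41, 1.46], [0.24, 2.44], [-1.37, 4.51], [0.17, 1.92], [-2.96, 2.96]. Speed limits (rad/s): [2.39, 2.39, 3.14, 3.14, 3.14, 3.14, 3.14].

INTERFACE

Orientations are given as a unit quaternion [w, x, y, z].
In Python, from station import get_obs, read_camera, hand_in gives the robot as it stands.
- The arm moves only by the tool arm_command, never from a script. Its argument "commands" is one flat list of numbers, 7 for each row, row after row: the shift along the tool's x, y, z in m, then the turn, a rotation vector about the tool's x, y, z in degrees, then the opening, from 0 (shut) to 1 (fully open). In form: [tx, ty, tz, rx, ry, rz, fingers, tx, ty, tz, rx, ry, rz, fingers, ...]. A call has 1 to 8 rows; each row is the pose to reach, as a shift and turn from the pose commanded when the call began, along the tool's axes at that moment; what a row does not reach only later rows make up. A row lasts 1/10 s, in which the tool goes at most 50 mm and 8.59 degrees, less where a joint would pass 70% of its speed; a pose out of reach is approached as far as the arm can. A call with a gripper value outside its range is refused whole. The fingers move at their own pace and stop on an object; "force" is the grip in N (left out, the last holds). Time passes only in rows, so rows that repeat a pose let the fingers close. It gives the time, the measured TCP pose, the force, the opening and the grip force at its end, in the units of the state.
- get_obs(): the state, without advancing time (a new reading comes with each control period).
- read_camera(name): name is "side" or "top"; returns a dict with "img" (384x512x3 uint8, red, green, blue), "camera_matrix" (3x3 intrinsics, pixels), "k1" (the pictures are not rectified: a ray, as slopes to the right and down, at radius r is drawn at 1 + k1 r^2 times it, then the intrinsics apply), "pose" (4x4, takes a point from camera to world coordinates). Camera axes: x right, y down, z forward; pixel columns grow to the right and rows downward; lengths in m; the calibration is good to about 2 mm. A picture is of the moment at which its call begins. There is no depth.
- hand_in(): hands the job in; it is judged then, once.
The state is a dict: "t": time; "q": joint angles; "joint_vel": joint speeds; "joint_torque": joint torques, N m; "eef_pos": TCP position; "tool_rot": TCP orientation; "contact_force": force on the tool from outside, world axes, zero at the start; "torque": the same for the moment, N m; "gripper_width": opening from 0.0 (shut) to 1.0 (fully open); "grasp_force": force on a finger pad.
Only numpy, scipy, OpenCV 4.12 (cv2) and the standard library are available. Lean on these libraries where they do the work, as an engineer would, in place of code of your own. Each camera call takes 0.05 s, during which the arm holds its last target. There are 200 camera calls.

TASK

Load the large wire reel that stands at the foot of the ramp onto the reel stand: with the fingertips, push it gently up the ramp until it drops in between the two rollers at the top, and leave it resting there squarely on both rollers. Roll it, without picking it up, tipping it over or ramming it, and stay with it all the way up the ramp so that it does not get away from you or run back down. Do not disturb the other things on the bench.

Things in the scene. Friction and masses are not known exactly. Their poses are not given: they have to be found in the camera images.
- reel: The large wire reel: two thin black flanges, 90 mm across and 4 mm thick, with grey wire wound between them to 80 mm across; 60 mm wide over the flanges, 0.3 to 0.65 kg. It stands on the rims of its flanges on the bench near the foot of the ramp, facing up it to within 5 degrees, and rolls freely. Origin at its centre, 45 mm above what it stands on; its y axis is the axle; its x and z axes turn with it as it rolls.
- stand: The reel stand, grey sheet steel, screwed to the bench. Origin on the bench at the middle of the ramp's lower edge; x points level, up the ramp towards the rollers; y left as one looks up it; z up. The ramp rises 9 degrees from the bench at x = 0 to 23.5 mm high at x = 148 mm, 76 mm wide between folded-up edges 12 mm high, with a slightly flared mouth.
- front_roller (a point): Middle of the axis of the front roller, just past the ramp's top (x = 163, z = 17 mm in the stand's frame). Both rollers are rubber, 18 mm in diameter, 72 mm long, and turn freely. The reel's centre is at most 71 mm above the bench as it crosses this roller, then it drops 5 mm into its seat by itself.
- rear_roller (a point): Middle of the axis of the rear roller, the stop (x = 215, z = 21 mm in the stand's frame). Cheek plates 46 mm high stand at the ends of both rollers (x = 144 to 256 mm, inside faces at y = +-38 mm) and a back plate 64 mm high at x = 254 mm, which the seated reel does not touch.
- ramp_face (a point): Point at the middle of the ramp's sloping surface, 75 mm up from its lower edge; x along the slope uphill, y across it as for the stand, z square to the surface. The reel's centre is 45 mm above it in z while it rolls on the ramp.
- seat (a point): Where the reel's centre is when it rests on both rollers: x = 185, y = 0, z = 66 mm in the stand's frame.
- solder_reel: Bystander: small reel of solder standing on end, 62 mm across, 46 mm high; origin at the middle of its underside.
- flux_jar: Bystander: small amber jar, 42 mm across, 50 mm high; origin at the middle of its underside.
- tip_tin: Bystander: round tip-cleaner tin, 56 mm across, 34 mm high; origin at the middle of its underside.
- screwdriver: Bystander: screwdriver 160 mm long lying beside the stand; origin under its middle.
- cutters: Bystander: side cutters 130 mm long lying flat, 12 mm high; origin near the pivot, jaws to +x.
- multimeter: Bystander: multimeter lying flat, 190 x 90 x 48 mm; origin at the middle of its underside.

How it is judged:
On the way:
1. the reel is rolling up on the ramp's surface (x of reel in the frame of ramp_face between -0.035 and 0.06 m and z of reel in the frame of ramp_face between 0.04 and 0.05 m), for 0.1 s.
At the end, for the whole second after the job is handed in: The reel rests on both rollers of the stand (its centre within 8 mm of the seat along the stand, 11 mm across and 4 mm in height), its axle square to the ramp within 0.15 rad, at rest (x of reel in the frame of stand between 0.178 and 0.193 m and y of reel in the frame of stand between -0.011 and 0.011 m and z of reel in the frame of stand between 0.062 and 0.07 m and angle between the y axis of reel and the y axis of stand, either way round below 0.15 rad and linear speed of reel below 0.02 m/s and angular speed of reel below 0.5 rad/s); the robot touches nothing.
It fails at once if the reel is lifted: its centre comes more than about 10 mm above where it is when it rolls on the bench, the ramp or the rollers ((x of reel in the frame of stand below 0 m and z of reel in the frame of stand above 0.057 m) or (x of reel in the frame of stand between 0 and 0.15 m and z of reel in the frame of ramp_face above 0.056 m) or z of reel in the frame of stand above 0.086 m).
It fails at once if the reel is tipped over off its rims (axle more than 0.35 rad from level) (angle between reel's own y axis and vertical below 1.22 rad or angle between reel's own y axis and vertical above 1.92 rad).
It fails at once if the reel gets away: on the ramp it moves faster than 0.2 m/s with nothing of the robot touching it, or it runs back to more than 120 mm before the ramp's lower edge (x of reel in the frame of stand below -0.12 m or (x of reel in the frame of ramp_face between -0.065 and 0.065 m and linear speed of reel above 0.2 m/s and contact force between reel and the fingers below 0.01 N and contact force between reel and the arm below 0.01 N)).
It fails at once if the reel is squeezed or rammed (more than 30 N from the fingers) (contact force between reel and the fingers above 30 N).
It fails at once if another thing on the bench is moved by more than 15 mm (distance of any of solder_reel, flux_jar, tip_tin, screwdriver, cutters, multimeter from where it was at the start of the episode above 0.015 m).
It also fails if it takes over 45 s, if anything falls off the work surface, if the arm or the gripper's body presses on something with over 40 N, if the wrist force passes 120 N, or if a joint passes its speed limit or range.

## Working session

There is one attempt and no reset: what is moved stays moved. The work goes in short steps, Python scripts to look and compute and a tool call to move; the robot and the scene stay as the last step left them, time stands still between calls to the robot, and variables do not carry over. Pictures are saved under pics/ and viewed, at most 13 in all, crops included, and the job is handed in when it is done.

Besides the shell and the picture viewer there is one more tool, called after "Call:" by a JSON object that holds its "api" and its "payload", one argument or row to a line. arm_command: Moves the arm, as the interface text tells. Its arguments: {"type":"object","properties":{"commands":{"type":"array","items":{"type":"number"}},"force":{"type":"number"}},"required":["commands"]}

```bash
mkdir -p pics
cat > h.py <<'E'
import numpy as np, cv2
from station import get_obs, read_camera, hand_in
def save(n,c):
    cv2.imwrite('pics/'+n,c['img'][:,:,::-1])
def ray(c,u,v):
    K=c['camera_matrix'];k=c['k1']
    d=np.array([(u-K[0,2])/K[0,0],(v-K[1,2])/K[1,1]]);s=d.copy()
    for _ in range(30): s=d/(1+k*(s@s))
    P=c['pose'];return P[:3,3],P[:3,:3]@np.array([s[0],s[1],1])
def onz(c,u,v,z):
    o,d=ray(c,u,v);return o+d*(z-o[2])/d[2]
def proj(c,p):
    P=c['pose'];q=P[:3,:3].T@(np.array(p)-P[:3,3]);s=q[:2]/q[2];s=s*(1+c['k1']*(s@s));K=c['camera_matrix']
    return np.array([K[0,0]*s[0]+K[0,2],K[1,1]*s[1]+K[1,2]])
E
python3 - <<'E'
from h import *
for n in ('top','side'):
    c=read_camera(n);save(n+'0.png',c);print(n,c['pose'].round(3).tolist(),c['camera_matrix'].round(1).tolist(),c['k1'])
o=get_obs();print(o['t'],o['eef_pos'],o['tool_rot'],o['contact_force'],o['gripper_width'])
E
```

```text
top [[0.0, -0.99, 0.139, 0.427], [-1.0, 0.004, 0.029, -0.122], [-0.029, -0.139, -0.99, 1.086], [0.0, 0.0, 0.0, 1.0]] [[450.2, 0.0, 256.1], [0.0, 450.2, 187.4], [0.0, 0.0, 1.0]] -0.05862755086065389
side [[-0.818, -0.403, 0.411, 0.248], [-0.576, 0.551, -0.604, 0.395], [0.017, -0.73, -0.683, 0.641], [0.0, 0.0, 0.0, 1.0]] [[434.2, 0.0, 254.4], [0.0, 434.2, 193.9], [0.0, 0.0, 1.0]] -0.15476038607586443
0.1 [ 0.24566725 -0.62816015  0.2304268 ] [-7.68726569e-04  9.82670347e-01  1.85360066e-01 -2.09030791e-04] [-0.15413064 -0.58645429  0.06522719] 0.9961644735813358
```

View pics/top0.png

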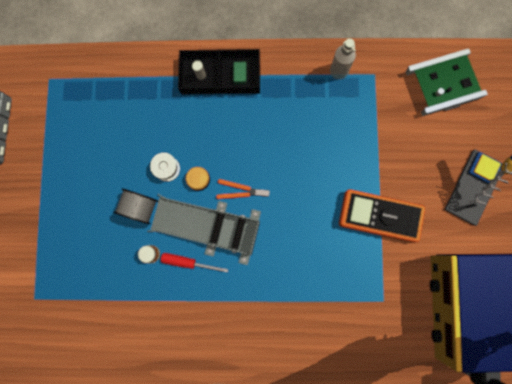

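View pics/side0.png

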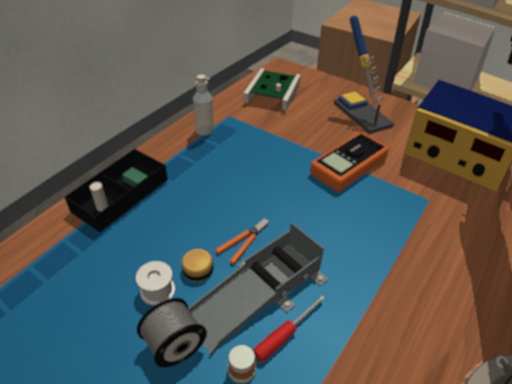

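The top view shows the reel at about (134,206), with the ramp running right and slightly down to the rollers at about (216,230) and (237,235). The jar at (148,254), solder reel (165,167), tin (197,179), cutters and screwdriver lie close by.

Run:
```python
from h import *
a=cv2.imread('pics/top0.png')[140:290,100:280];cv2.imwrite('pics/crop0.png',cv2.resize(a,None,fx=4.4,fy=4,interpolation=cv2.INTER_CUBIC) if 0 else cv2.resize(a,None,fx=4,fy=4,interpolation=cv2.INTER_CUBIC))
```

```text
(no output)
```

View pics/crop0.png

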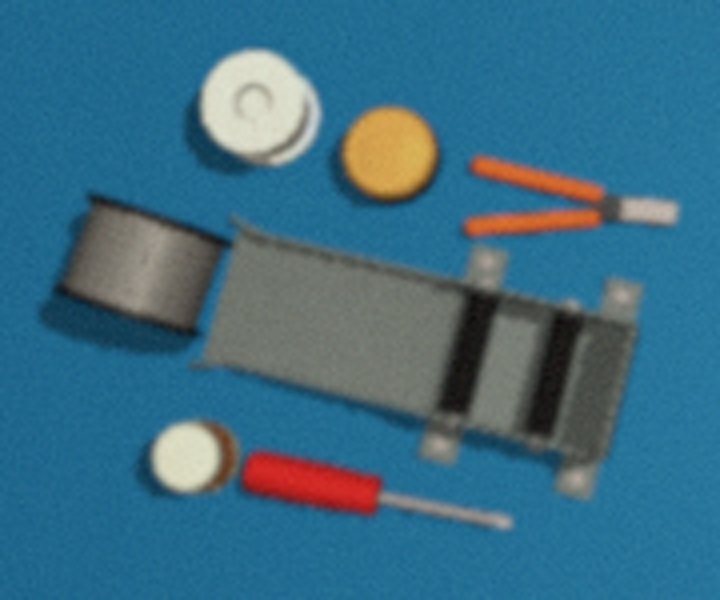

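The crop (×4, offset 100,140) shows the reel's flange ends at (92,197), (230,243), (58,290) and (197,333). The mouth edge runs (237,236)–(208,360), the front roller (482,292)–(453,415) and the rear roller (568,312)–(543,435).

```bash
cat >> h.py <<'E'
def cr(x,y): return 100+(x+.5)/4-.5,140+(y+.5)/4-.5
E
python3 - <<'E'
from h import *
c=read_camera('top')
P=lambda x,y,z:onz(c,*cr(x,y),z)
fr=[P(482,292,.024),P(453,415,.024)];rr=[P(568,312,.028),P(543,435,.028)];mo=[P(237,236,0),P(208,360,0)]
m=[np.mean(a,0) for a in (mo,fr,rr)]
for a in m: print(a.round(4))
d=m[2]-m[0];print('yaw',np.degrees(np.arctan2(d[1],d[0])),'len',np.hypot(*d[:2]))
for a in (fr,rr,mo):
    e=a[0]-a[1];print('len',np.hypot(*e[:2]),'yaw',np.degrees(np.arctan2(e[1],e[0]))-90)
r=[P(*p,.045) for p in ((92,197),(230,243),(58,290),(197,333))]
print([q.round(4) for q in r],np.mean(r,0))
e=r[1]-r[0]+r[3]-r[2];print('reel yaw',np.degrees(np.arctan2(e[1],e[0])),np.hypot(*e[:2])/2)
s=read_camera('side')
a=np.radians(np.degrees(np.arctan2(d[1],d[0])));print('side check')
for q in (m[0],m[1],m[2],np.mean(r,0)): print(proj(s,q).round(1))
for n,xy in dict(jar=(195,457),sol=(250,105),tin=(390,153)).items(): print(n,P(*xy,{'jar':.05,'sol':.046,'tin':.034}[n]).round(3))
E
```

```text
[0.5153 0.1557 0.    ]
[0.4804 0.0024 0.024 ]
[ 0.4684 -0.05    0.028 ]
yaw -102.83437350128835 len 0.2109854219008127
len 0.07427704433320016 yaw -102.7114492877931
len 0.07326670083804837 yaw -101.2585569988251
len 0.07736865840103446 yaw -101.65772936149116
[array([0.5714, 0.2244, 0.045 ]), array([0.5438, 0.1407, 0.045 ]), array([0.5162, 0.2425, 0.045 ]), array([0.491 , 0.1587, 0.045 ])] [0.53063066 0.19157715 0.045     ]
reel yaw -107.48785704067443 0.0877937364978725
side check
[197.9 334.3]
[268.9 274.3]
[290.7 256.9]
[172.8 331.3]
jar [0.419 0.156 0.05 ]
sol [0.626 0.131 0.046]
tin [0.599 0.049 0.034]
```

Call:
{"api": "arm_command", "payload": {
  "commands": [0.04,-0.045,0,0,0,-8,0.48,0.08,-0.09,0,0,0,-16,0.48,0.11,-0.13,0,0,0,-24,0.48,0.14,-0.17,0,0,0,-32,0.48,0.17,-0.205,0,0,0,-40,0.48,0.2,-0.24,0,0,0,-48,0.48,0.23,-0.275,0,0,0,-56,0.48,0.26,-0.31,0,0,0,-56,0.48],
  "force": 20
}}

```text
t: 1.0
eef_pos: [0.3737, -0.2478, 0.2314]
tool_rot: [0.0, 0.779, 0.626, -0.0]
contact_force: [1.3, -0.2, -0.7]
gripper_width: 0.478
grasp_force: 0.0
```

```bash
cat >> h.py <<'E'
from scipy.spatial.transform import Rotation as R
yaw=np.radians(-102.5);U=np.array([np.cos(yaw),np.sin(yaw),0]);V=np.array([-U[1],U[0],0]);O=np.array([.515,.159,0])
def tcp(goal=None):
    o=get_obs();q=o['tool_rot'];M=R.from_quat([q[1],q[2],q[3],q[0]]).as_matrix();p=o['eef_pos']-O
    print('t',round(o['t'],2),'stand',(p@U).round(4),(p@V).round(4),p[2].round(4),'F',o['contact_force'].round(2),'w',round(o['gripper_width'],2))
    print('q',np.round(o['q'],2),'yaw err of y vs V deg',np.degrees(np.arctan2(M[:,1]@-U,M[:,1]@V)).round(2),'tilt',M[2].round(3))
    if goal is not None:
        g=O+goal[0]*U+goal[1]*V+np.array([0,0,goal[2]]);print('tool shift',(M.T@(g-o['eef_pos'])).round(4))
E
python3 -c "
from h import *
tcp((-.125,.006,.15))"
```

```text
t 1.0 stand 0.4278 -0.0499 0.2314 F [ 1.34 -0.23 -0.74] w 0.48
q [ 0.78  0.12 -0.36  2.05  0.05  0.97  0.18] yaw err of y vs V deg 0.07 tilt [-0.  0. -1.]
tool shift [0.5527 0.0565 0.0812]
```

Call:
{"api": "arm_command", "payload": {
  "commands": [0.05,0.01,0,0,0,0,0.48,0.1,0.02,0,0,0,0,0.48,0.15,0.03,0,0,0,0,0.48,0.2,0.04,0,0,0,0,0.48,0.25,0.05,0,0,0,0,0.48,0.3,0.056,0,0,0,0,0.48,0.35,0.056,0,0,0,0,0.48,0.4,0.056,0,0,0,0,0.48]
}}

```text
t: 1.8
eef_pos: [0.5149, 0.1249, 0.2313]
tool_rot: [0.0, 0.781, 0.625, 0.0]
contact_force: [0.6, 0.0, 0.1]
gripper_width: 0.475
grasp_force: 0.0
```

Call:
{"api": "arm_command", "payload": {
  "commands": [0.04,0,0,0,0,0,0.48,0.08,0,0.01,0,0,0,0.48,0.11,0,0.03,0,0,0,0.48,0.14,0,0.05,0,0,0,0.48,0.152,0,0.08,0,0,0,0.48,0.152,0,0.08,0,0,0,0.48,0.152,0,0.08,0,0,0,0.48,0.152,0,0.08,0,0,0,0.48]
}}

```text
t: 2.6
eef_pos: [0.5487, 0.2707, 0.1526]
tool_rot: [0.0, 0.781, 0.624, 0.001]
contact_force: [0.2, -1.4, 0.6]
gripper_width: 0.48
grasp_force: 0.0
```

```bash
python3 -c "
from h import *
tcp((-.118,.006,.03))
c=read_camera('top');a=c['img'][140:290,70:270,::-1];cv2.imwrite('pics/crop1.png',cv2.resize(a,None,fx=4,fy=4,interpolation=cv2.INTER_CUBIC))"
```

```text
t 2.6 stand -0.1164 0.0087 0.1526 F [ 0.25 -1.44  0.61] w 0.48
q [-0.11  0.53 -0.6   1.75  0.35  0.97 -1.08] yaw err of y vs V deg -0.22 tilt [ 0.     0.002 -1.   ]
tool shift [ 0.0016 -0.0029  0.1225]
```

View pics/crop1.png

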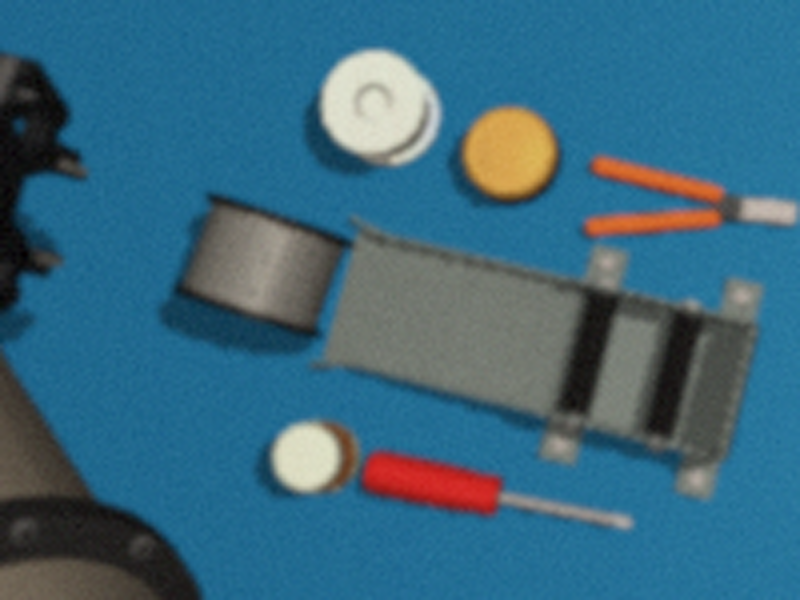

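Fingers are behind the reel (tips at about (80,175) and (55,262) in the crop) with clear space all round. I'll descend and approach slowly.

Call:
{"api": "arm_command", "payload": {
  "commands": [0,-0.001,0.025,0,0,0,0.48,0,-0.002,0.05,0,0,0,0.48,0,-0.002,0.075,0,0,0,0.48,0,-0.002,0.1,0,0,0,0.48,0,-0.002,0.122,0,0,0,0.48,0,-0.002,0.122,0,0,0,0.48,-0.003,-0.002,0.122,0,0,0,0.48,-0.006,-0.002,0.122,0,0,0,0.48]
}}

```text
t: 3.45
eef_pos: [0.5458, 0.2662, 0.0313]
tool_rot: [0.0, 0.781, 0.625, 0.001]
contact_force: [-0.6, 0.5, -0.2]
gripper_width: 0.483
grasp_force: 0.0
```

Call:
{"api": "arm_command", "payload": {
  "commands": [-0.003,0,0,0,0,0,0.48,-0.006,0,0,0,0,0,0.48,-0.009,0,0,0,0,0,0.48,-0.012,0,0,0,0,0,0.48,-0.015,0,0,0,0,0,0.48,-0.018,0,0,0,0,0,0.48,-0.021,0,0,0,0,0,0.48,-0.024,0,0,0,0,0,0.48]
}}

```text
t: 4.25
eef_pos: [0.5392, 0.2425, 0.0293]
tool_rot: [-0.0, 0.781, 0.625, -0.0]
contact_force: [0.8, 0.1, 0.5]
gripper_width: 0.481
grasp_force: 0.1
```

```bash
python3 -c "
from h import *
tcp((-.066,.004,.03))
c=read_camera('top');s=read_camera('side')
a=c['img'][160:290,80:260,::-1];b=s['img'][240:384,100:340,::-1]
a=cv2.resize(a,(400,289));b=cv2.resize(b,(480,288))
cv2.imwrite('pics/c2.png',np.hstack([cv2.resize(a,(380,288)),cv2.resize(b,(420,288))]))"
```

```text
t 4.25 stand -0.0867 0.0056 0.0293 F [0.84 0.14 0.49] w 0.48
q [-0.13  0.66 -0.52  1.87  0.47  0.74 -1.15] yaw err of y vs V deg -0.14 tilt [-0. -0. -1.]
tool shift [-0.0207 -0.0016 -0.0007]
```

View pics/c2.png

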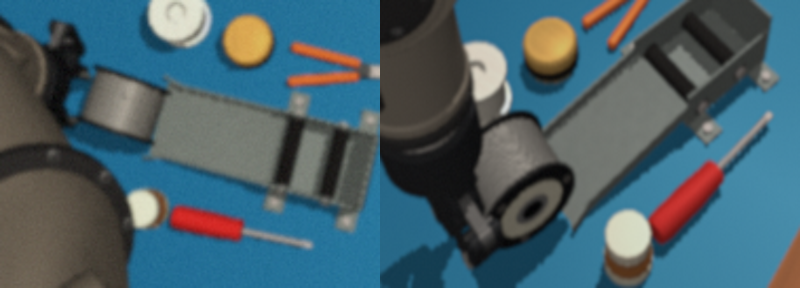

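The fingers are just behind the reel, at about touching distance, and everything else is undisturbed. I'm pushing on level first.

Call:
{"api": "arm_command", "payload": {
  "commands": [-0.003,0,0,0,0,0,0.48,-0.006,0,0,0,0,0,0.48,-0.009,0,0,0,0,0,0.48,-0.012,0,0,0,0,0,0.48,-0.015,0,0,0,0,0,0.48,-0.018,-0.0005,0,0,0,0,0.48,-0.021,-0.001,0,0,0,0,0.48,-0.024,-0.001,0,0,0,0,0.48]
}}

```text
t: 5.15
eef_pos: [0.5331, 0.2199, 0.0295]
tool_rot: [-0.0, 0.781, 0.625, 0.0]
contact_force: [1.2, 2.2, 1.6]
gripper_width: 0.479
grasp_force: 0.8
```

```bash
python3 -c "
from h import *
tcp()
c=read_camera('top');s=read_camera('side')
a=c['img'][160:290,80:260,::-1];b=s['img'][240:384,100:340,::-1]
cv2.imwrite('pics/c3.png',np.hstack([cv2.resize(a,(380,288)),cv2.resize(b,(420,288))]))"
```

```text
t 5.15 stand -0.0634 0.0045 0.0295 F [1.16 2.15 1.57] w 0.48
q [-0.1   0.64 -0.53  1.91  0.47  0.72 -1.12] yaw err of y vs V deg -0.13 tilt [ 0.001  0.    -1.   ]
```

View pics/c3.png

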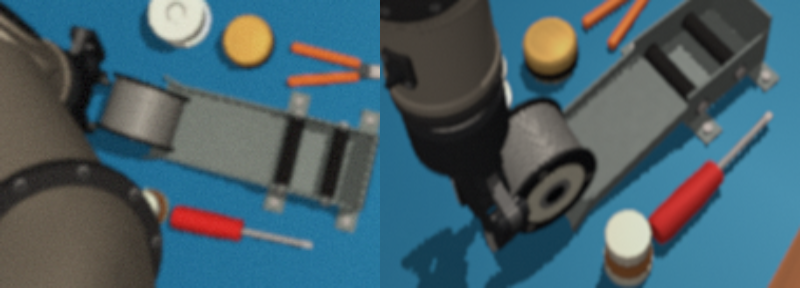

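The reel now sits in the mouth, moving straight, with about 2.5 N of contact. I'll go up the ramp.

Call:
{"api": "arm_command", "payload": {
  "commands": [-0.004,0,-0.0006,0,0,0,0.48,-0.008,-0.001,-0.0012,0,0,0,0.48,-0.012,-0.001,-0.0019,0,0,0,0.48,-0.016,-0.0015,-0.0025,0,0,0,0.48,-0.02,-0.002,-0.0032,0,0,0,0.48,-0.024,-0.002,-0.0038,0,0,0,0.48,-0.028,-0.002,-0.0044,0,0,0,0.48,-0.032,-0.002,-0.005,0,0,0,0.48]
}}

```text
t: 6.05
eef_pos: [0.5249, 0.19, 0.0351]
tool_rot: [-0.0, 0.78, 0.625, 0.002]
contact_force: [1.8, 6.7, 4.7]
gripper_width: 0.479
grasp_force: 3.7
```

```bash
python3 -c "
from h import *
tcp()
c=read_camera('top');s=read_camera('side')
a=c['img'][160:290,80:260,::-1];b=s['img'][200:344,120:360,::-1]
cv2.imwrite('pics/c4.png',np.hstack([cv2.resize(a,(380,288)),cv2.resize(b,(420,288))]))"
```

```text
t 6.05 stand -0.0324 0.003 0.0351 F [1.83 6.71 4.71] w 0.48
q [-0.04  0.61 -0.53  1.95  0.47  0.7  -1.08] yaw err of y vs V deg -0.09 tilt [ 0.003  0.002 -1.   ]
```

View pics/c4.png

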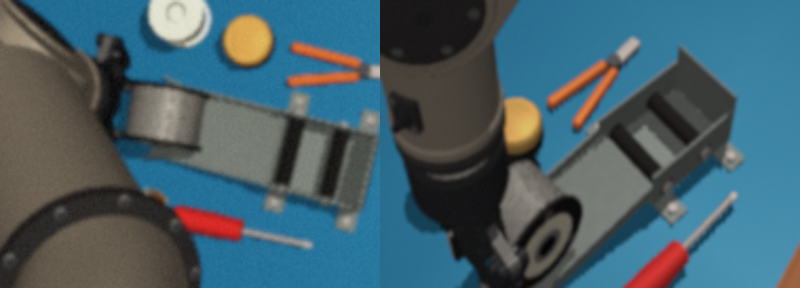

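The reel is on the ramp, with the push at 7 N and the rim rubbing upward on the fingers. I'll continue at the same pace and watch the force.

Call:
{"api": "arm_command", "payload": {
  "commands": [-0.004,0,-0.0006,0,0,0,0.48,-0.008,0,-0.0012,0,0,0,0.48,-0.012,0,-0.0019,0,0,0,0.48,-0.016,-0.0005,-0.0025,0,0,0,0.48,-0.02,-0.001,-0.0032,0,0,0,0.48,-0.024,-0.001,-0.0038,0,0,0,0.48,-0.028,-0.001,-0.0044,0,0,0,0.48,-0.032,-0.001,-0.005,0,0,0,0.48]
}}

```text
t: 6.95
eef_pos: [0.516, 0.1575, 0.0394]
tool_rot: [-0.0, 0.781, 0.625, 0.0]
contact_force: [1.0, 4.9, 3.8]
gripper_width: 0.479
grasp_force: 2.5
```

```bash
python3 -c "
from h import *
tcp()
c=read_camera('top');s=read_camera('side')
a=c['img'][160:290,80:260,::-1];b=s['img'][200:344,120:360,::-1]
cv2.imwrite('pics/c5.png',np.hstack([cv2.resize(a,(380,288)),cv2.resize(b,(420,288))]))"
```

```text
t 6.95 stand 0.0013 0.0013 0.0394 F [0.97 4.9  3.76] w 0.48
q [ 0.01  0.58 -0.54  1.99  0.46  0.69 -1.04] yaw err of y vs V deg -0.14 tilt [ 0. -0. -1.]
```

View pics/c5.png

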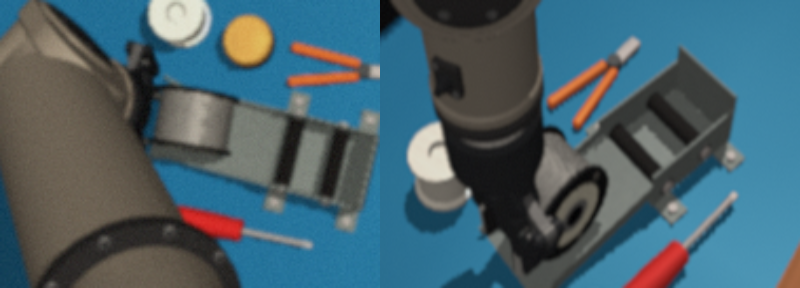

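The reel is mid-ramp between the side edges, in contact with the fingers at about 5 N. Continuing.

Call:
{"api": "arm_command", "payload": {
  "commands": [-0.004,0,-0.0006,0,0,0,0.48,-0.008,0,-0.0012,0,0,0,0.48,-0.012,0,-0.0019,0,0,0,0.48,-0.016,0,-0.0025,0,0,0,0.48,-0.02,0,-0.0032,0,0,0,0.48,-0.024,0,-0.0038,0,0,0,0.48,-0.028,0,-0.0044,0,0,0,0.48,-0.032,0,-0.005,0,0,0,0.48]
}}

```text
t: 7.85
eef_pos: [0.5097, 0.1283, 0.0449]
tool_rot: [-0.001, 0.78, 0.625, 0.001]
contact_force: [0.1, 7.4, 5.0]
gripper_width: 0.482
grasp_force: 3.6
```

Call:
{"api": "arm_command", "payload": {
  "commands": [-0.004,0,-0.0006,0,0,0,0.48,-0.008,0,-0.0012,0,0,0,0.48,-0.012,0,-0.0019,0,0,0,0.48,-0.016,0,-0.0025,0,0,0,0.48,-0.02,0,-0.0032,0,0,0,0.48,-0.024,0,-0.0038,0,0,0,0.48,-0.028,0,-0.0044,0,0,0,0.48,-0.032,0,-0.005,0,0,0,0.48]
}}

```text
t: 8.65
eef_pos: [0.5027, 0.0985, 0.0502]
tool_rot: [-0.001, 0.78, 0.626, 0.002]
contact_force: [-1.3, 10.5, 6.5]
gripper_width: 0.481
grasp_force: 5.1
```

```bash
python3 -c "
from h import *
tcp()
c=read_camera('top');s=read_camera('side')
a=c['img'][160:290,80:260,::-1];b=s['img'][200:344,120:360,::-1]
cv2.imwrite('pics/c6.png',np.hstack([cv2.resize(a,(380,288)),cv2.resize(b,(420,288))]))"
```

```text
t 8.65 stand 0.0617 0.0011 0.0502 F [-1.26 10.49  6.47] w 0.48
q [ 0.14  0.53 -0.56  2.05  0.44  0.67 -0.93] yaw err of y vs V deg -0.05 tilt [ 0.005  0.001 -1.   ]
```

View pics/c6.png

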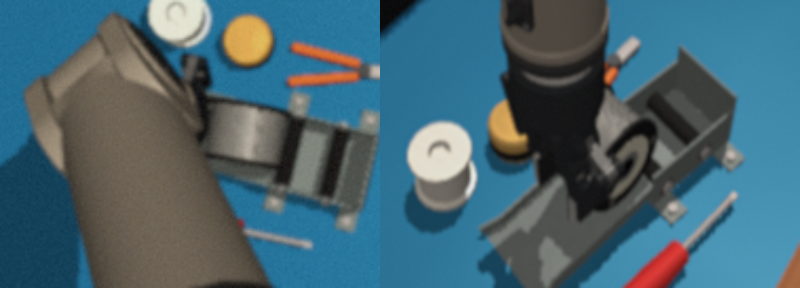

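The reel nears the front roller. The push has risen to 10.5 N with a 3.5 N sideways part, so I'll check its lateral offset and heading.

```bash
python3 -c "
from h import *
c=read_camera('top')
f=lambda x,y:80+x/2.111
r=[]
for x,y in ((213,97),(288,112),(205,152),(275,168)):
    p=onz(c,80+x/2.111-.25,160+y/2.215-.25,.064)-O; r.append((p@U,p@V));print(np.round(r[-1],4))
print(np.mean(r,0))
"
```

```text
[0.0719 0.0357]
[0.1555 0.0381]
[ 0.077  -0.0215]
[ 0.1549 -0.0209]
[0.11485012 0.0078385 ]
```

The reel sits about 7 mm left, rubbing the left edge, but it is square and within the allowed 11 mm. I'll re-centre the fingers on it with a slight right-turning yaw.

Call:
{"api": "arm_command", "payload": {
  "commands": [-0.003,0.001,-0.0005,0,0,0.5,0.48,-0.006,0.002,-0.001,0,0,1,0.48,-0.009,0.003,-0.0015,0,0,1.5,0.48,-0.012,0.003,-0.002,0,0,2,0.48,-0.015,0.003,-0.0024,0,0,2.5,0.48,-0.018,0.003,-0.0028,0,0,2.5,0.48,-0.021,0.003,-0.0033,0,0,2.5,0.48,-0.024,0.003,-0.0038,0,0,2.5,0.48]
}}

```text
t: 9.6
eef_pos: [0.4995, 0.0708, 0.053]
tool_rot: [-0.0, 0.794, 0.608, -0.0]
contact_force: [-0.3, 3.5, 1.6]
gripper_width: 0.477
grasp_force: 2.0
```

```bash
python3 -c "
from h import *
tcp()"
```

```text
t 9.6 stand 0.0895 0.0039 0.053 F [-0.29  3.49  1.64] w 0.48
q [ 0.18  0.51 -0.55  2.07  0.43  0.67 -0.92] yaw err of y vs V deg -2.64 tilt [-0.    -0.001 -1.   ]
```

Call:
{"api": "arm_command", "payload": {
  "commands": [-0.003,0,-0.0005,0,0,0,0.48,-0.006,0,-0.001,0,0,0,0.48,-0.009,0,-0.0015,0,0,0,0.48,-0.012,0,-0.002,0,0,0,0.48,-0.015,0,-0.0024,0,0,0,0.48,-0.017,0,-0.0026,0,0,0,0.48,-0.019,0,-0.0028,0,0,0,0.48,-0.021,0,-0.003,0,0,0,0.48]
}}

```text
t: 10.4
eef_pos: [0.494, 0.0505, 0.0559]
tool_rot: [-0.0, 0.794, 0.608, -0.0]
contact_force: [-0.4, -0.8, 0.1]
gripper_width: 0.479
grasp_force: 0.0
```

```bash
python3 -c "
from h import *
tcp()
c=read_camera('top');s=read_camera('side')
a=c['img'][160:290,80:260,::-1];b=s['img'][200:344,120:360,::-1]
cv2.imwrite('pics/c7.png',np.hstack([cv2.resize(a,(380,288)),cv2.resize(b,(420,288))]))"
```

```text
t 10.4 stand 0.1105 0.003 0.0559 F [-0.39 -0.8   0.07] w 0.48
q [ 0.22  0.5  -0.55  2.08  0.42  0.67 -0.87] yaw err of y vs V deg -2.65 tilt [-0.001 -0.001 -1.   ]
```

View pics/c7.png

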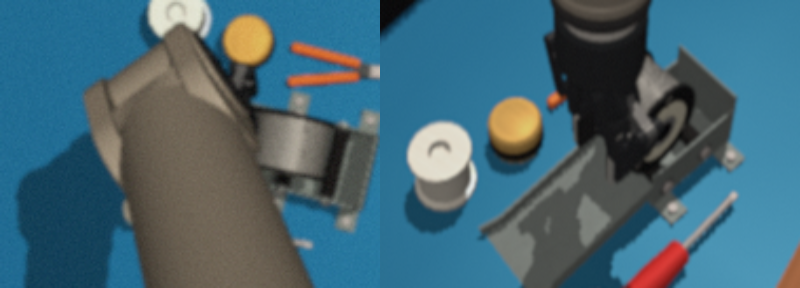

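Contact force is zero and the reel has dropped forward against the rear roller. I'll back off, lift and check it.

Call:
{"api": "arm_command", "payload": {
  "commands": [0.01,0,0,0,0,0,0.48,0.025,0,-0.005,0,0,0,0.48,0.045,0,-0.02,0,0,0,0.48,0.07,0,-0.05,0,0,0,0.48,0.11,0,-0.08,0,0,0,0.48,0.15,0,-0.11,0,0,0,0.48,0.18,0,-0.13,0,0,0,0.48,0.18,0,-0.13,0,0,0,0.48]
}}

```text
t: 11.3
eef_pos: [0.5425, 0.2335, 0.1906]
tool_rot: [-0.001, 0.792, 0.611, 0.005]
contact_force: [-0.2, 0.0, -0.5]
gripper_width: 0.478
grasp_force: 0.0
```

```bash
python3 -c "
from h import *
tcp()
c=read_camera('top');s=read_camera('side')
a=c['img'][170:270,170:270,::-1];b=s['img'][200:320,180:340,::-1]
print(proj(c,O+.185*U+[0,0,.066]),proj(s,O+.185*U+[0,0,.066]))
cv2.imwrite('pics/c8.png',np.hstack([cv2.resize(a,(400,400),interpolation=2),cv2.resize(b,(400,300),interpolation=2)[:,:]]) if 0 else np.hstack([cv2.resize(a,(400,400),interpolation=2),cv2.copyMakeBorder(cv2.resize(b,(400,300),interpolation=2),0,100,0,0,0)]))"
```

```text
t 11.3 stand -0.0787 0.0107 0.1906 F [-0.17  0.01 -0.48] w 0.48
q [-0.02  0.45 -0.64  1.78  0.31  1.01 -1.04] yaw err of y vs V deg -2.21 tilt [ 0.009  0.004 -1.   ]
[224.87751163 229.39673392] [280.38258193 251.78417625]
```

View pics/c8.png

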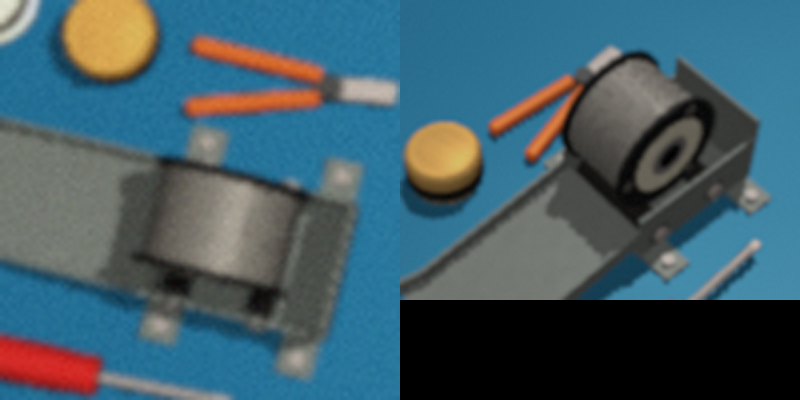

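The reel sits on both rollers between the cheeks, with flange corners at (160,158), (302,197), (140,255) and (283,287) in the left ×4 crop. It leans toward the left cheek. A quick numeric check before handing in.

```bash
python3 -c "
from h import *
c=read_camera('top');r=[]
for x,y in ((160,158),(302,197),(140,255),(283,287)):
    p=onz(c,170+x/4-.4,170+y/4-.4,.066)-O; r.append((p@U,p@V));print(np.round(r[-1],4))
r=np.array(r);print(r.mean(0));d=r[1]-r[0]+r[3]-r[2];print('yaw',np.arctan2(d[1],d[0]))
for nm in (((158,147),(302,183)),):
    for x,y in nm:
        p=onz(c,170+x/4-.4,170+y/4-.4,.046)-O;print('L cheek?',p@U,p@V)
"
```

```text
[0.1404 0.0374]
[0.2245 0.0332]
[ 0.142  -0.0187]
[ 0.2252 -0.0187]
[0.18304952 0.00832162]
yaw -0.025299575118330555
L cheek? 0.1348204794173218 0.044663887416891666
L cheek? 0.22139436591761819 0.042224826869761624
```

The reel is at x ≈ 183 mm, y ≈ 8 mm (the cheeks limit it to 8 mm) and yaw 0.03 rad, so everything is in tolerance. Handing in.

```bash
python3 -c "
from h import *
print(hand_in())"
```

```text
the job is handed in; nothing more can be done
None
```

The reel was rolled up the ramp and rests on both rollers, measured about 2 mm short of the seat, 8 mm left of centre and square to 0.03 rad; the arm is clear, nothing else appeared to move in the pictures, and the job is handed in (the hand-in returned no verdict).

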